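# Sweep the sherds into the sorting frame

### The job

Sweep the three terracotta sherds along the black mat with the fingertips into the three-sided plywood sorting frame, through its open side, until each lies flat and wholly inside it. The sherds are brittle: push them gently, never pinch or lift them. Leave the jar, the grey slate, the bottle, the bowl, the brush and the scale bar where they are.

Things in the scene. Friction and masses are not known exactly. Their poses are not given: they have to be found in the camera images.
- sherd_tile: Terracotta piece of a curved roof tile, lying like a low arch, 46 (its x) x 50 (its y) x 18 mm high, 70 g or so; the arch runs along its x, its hollow is up to 8 mm high; its long foot edges stand on the mat at y = +-20 mm and its outside bulges to +-25 mm. origin: centre of its underside, z up.
- sherd_flat: Dark red-brown flat sherd with broken corners, 50 (x) x 44 (y) x 16 mm high, about 80 g. origin: centre of its underside, z up.
- sherd_rim: Light orange-brown rim sherd, 45 (x) x 44 (y) mm, 12 mm thick, with a raised rim 22 mm high along its +x edge, about 70 g. origin: centre of its underside, z up.
- frame: Fixed three-sided plywood sorting frame on the mat; its white floor is level with the mat (nothing to climb). Walls 12 mm thick, 30 mm high. Origin: on the floor; z up. Inside it reaches from its open side at x = -70 mm (no wall; it faces the robot, yaw within 0.25 rad) to the back wall at x = +60 mm, and over y = -130 to +130 mm.
- mat: Fixed black mat, a rigid sheet 640 (x) x 1000 (y) x 3 mm on the table, on which all these things lie and the sherds slide; its top is at z = 0.003. Origin: centre of its underside.
- jar: Small green glazed jar standing, 42 mm diameter, 56 mm high, loose; leave alone. origin: centre of its underside, z up.
- slate: Grey slate fragment, about 40 x 40 x 22 mm, loose; leave alone. origin: centre of its underside, z up.
- bottle: Beige stoneware bottle standing, 72 mm diameter, 200 mm high, loose; leave alone. origin: centre of its underside, z up.
- bowl: Small brown bowl standing, 72 mm diameter, 34 mm high, loose; leave alone. origin: centre of its underside, z up.
- brush: Hand brush lying along its x, handle to its -x, loose, off to the left near the robot; leave alone. Origin: on its underside.
- scale_bar: Blue and white photo scale bar, 22 (x) x 140 (y) x 10 mm, lying loose behind the frame; leave alone. origin: centre of its underside, z up.
Mind the look-alikes: they are no part of the job. What is shaped like the sherd_rim but blue or turquoise is not meant. Leave any turquoise look-alike of the sherd_flat alone.

How it is judged:
By the outcome, as a careful person would: the job done as asked, in the order asked, and still so for the second after the job is handed in, with the robot touching nothing.
It also fails if it takes over 72 s, if anything falls off the work surface, if the arm or the gripper's body presses on something with over 40 N, if the wrist force passes 120 N, or if a joint passes its speed limit or range.

### The arm

A 6-joint arm with a two-finger parallel gripper is mounted at the origin on the work surface. World frame = base frame: x ahead of the robot, y to its left, z up, the work surface at z = 0. Lengths are in m, angles in rad, forces in N, time in s.
With the tool pointing down it reaches from about 0.35 to 0.975 m from the base axis. Payload 4.9 kg.
Tool frame: the origin (TCP) lies midway between the tips of the shut fingers; the grasp point (between the pads) lies 19 mm behind it (ctrl.hold_point_z is the distance from the TCP to the grasp point, in m); z points along the fingers, y is the line along which they close (so a half turn about z gives the same grasp; the last joint's range is limited). The gripper opens to 85 mm and grips with 20 to 120 N. Pads are 22 mm wide; open, the fingers measure 114 mm over their backs; the gripper's body (76 mm by 85 mm) begins 54 mm behind the grasp point. The pads swing forward as they close: fully open they stand 13 mm farther back than shut.
Start: joints at [1.207, 0.053, 1.613, -0, 1.476, -0.119], TCP at [0.151, 0.606, 0.231] pointing down, gripper open.
Joint ranges: [-3.01, 3.01], [-1.01, 2.22], [0.06, 2.58], [-1.02, 4.17], [0.09, 2.62], [-3.14, 3.14]. Speed limits (rad/s): [2.57, 2.57, 3.14, 3.14, 3.14, 3.14].

### API

Orientations are given as a rotation vector (axis times angle).
In Python, from station import status, viewer, finish_job, ctrl gives the robot as it stands.
- The arm moves only by the shell command python3 -m jog 'ROWS' [FORCE]. ROWS is JSON, a list of rows, each a list of 7 numbers: the turn, a rotation vector about the tool's x, y, z each as a share of 5 degrees, from -1 to 1, then the shift along the tool's x, y, z each as a share of 30 mm, from -1 to 1, then the opening, from -1 (shut) to 1 (fully open). A call has 1 to 5 rows; each row shifts and turns the commanded pose from where the row before left it, along the tool's axes as they then stand; what a row does not reach is not made up. A row lasts 1/8 s, in which the tool goes at most 62.5 mm and 10.7 degrees, less where a joint would pass 70% of its speed; a pose out of reach is approached as far as the arm can. A call with a number of a shift or a turn outside -1 to 1 is refused whole. A call with a gripper value outside its range is refused whole. The fingers move at their own pace and stop on an object; FORCE is the grip in N (left out, the last holds). Time passes only in rows, so rows that do not move let the fingers close. It gives the time, the measured TCP pose, the force, the opening and the grip force at its end, in the units of the state.
- status.get_obs(): the state, without advancing time (a new reading comes with each control period).
- viewer.get_image(name): name is "side" or "top"; returns a dict with "img" (480x640x3 uint8, red, green, blue), "fovy" (degrees; the focal length in pixels is half the picture's height over the tangent of half this angle, whatever the lens; pixels are square), "cx", "cy" (the principal point, pixels), "rvec" (rotation vector, rad) and "tvec" (3), from world to camera coordinates, as OpenCV has them. Camera axes: x right, y down, z forward; pixel columns grow to the right and rows downward; lengths in m; the calibration is good to about 2 mm. A picture is of the moment at which its call begins. There is no depth.
- finish_job(): hands the job in; it is judged then, once.
The state is a dict: "t": time; "q": joint angles; "dq": joint speeds; "effort": joint torques, N m; "tool_pos": TCP position; "tool_rot": TCP orientation; "contact_force": force on the tool from outside, world axes, zero at the start; "wrist_torque": the same for the moment, N m; "opening": finger opening in m; "grip_force": force on a finger pad.
Only numpy, scipy, OpenCV 4.12 (cv2) and the standard library are available. Lean on these libraries where they do the work, as an engineer would, in place of code of your own. Each camera call takes 0.05 s, during which the arm holds its last target. There are 200 camera calls.

## Working session

There is one attempt and no reset: what is moved stays moved. The work goes in short steps, Python scripts to look and compute and a shell command to move; the robot and the scene stay as the last step left them, time stands still between calls to the robot, and variables do not carry over. Pictures are saved under pics/ and viewed, at most 10 in all, crops included, and the job is handed in when it is done.

```bash
mkdir -p pics; ls; python3 - <<'E'
from station import status, viewer
import cv2
o=status.get_obs();print(o['t'],o['tool_pos'],o['tool_rot'],o['opening'])
for n in('top','side'):
    d=viewer.get_image(n);cv2.imwrite(f'pics/{n}0.png',d['img'][:,:,::-1]);print(n,d['fovy'],d['cx'],d['cy'],d['rvec'],d['tvec'],[k for k in d])
E
```

```text
pics
0.0 [0.15126463 0.60576558 0.23006869] [-0.38358843 -3.11759758  0.00315495] 0.08524997829824313
top 54.90407167189676 322.750985052884 244.3884467137236 [ 2.14641708 -2.13310674  0.20326053] [0.01756733 0.55776265 1.03217559] ['img', 'fovy', 'cx', 'cy', 'rvec', 'tvec']
side 53.527362590870844 312.1229843338312 238.27775765726915 [ 2.03814185 -0.89404225  0.45389176] [-0.37403427  0.28456148  0.93866111] ['img', 'fovy', 'cx', 'cy', 'rvec', 'tvec']
```

View pics/top0.png

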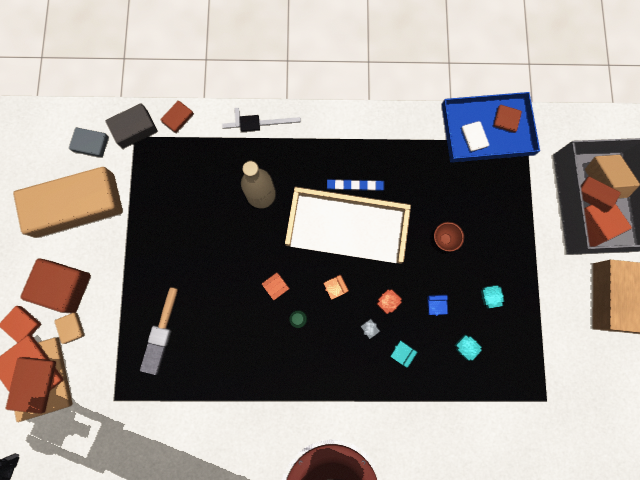

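View pics/side0.png

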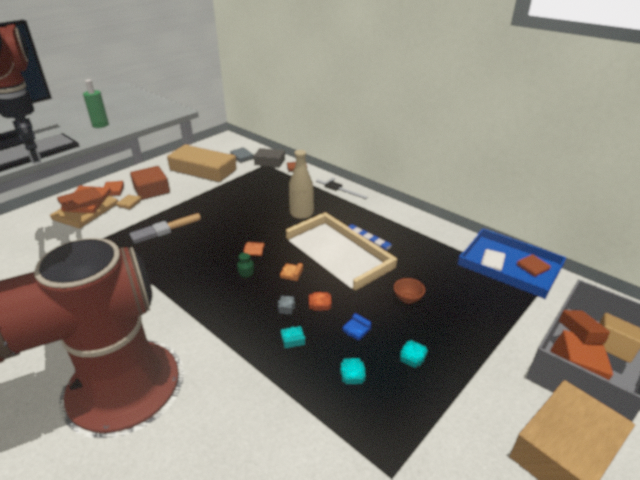

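The top view shows three terracotta pieces at about (275,286), (336,287) and (389,301), the jar at (298,319), the slate at (370,328) and the frame at (290–410, 188–263). The blue and turquoise pieces are decoys. Next I'll measure all of these.

```bash
cat > h.py <<'E'
import numpy as np,cv2
from station import status,viewer
def ray(d,uv,z):
    R=cv2.Rodrigues(np.array(d['rvec']))[0];f=d['img'].shape[0]/2/np.tan(np.radians(d['fovy'])/2)
    uv=np.atleast_2d(uv).astype(float)
    v=np.c_[(uv[:,0]-d['cx'])/f,(uv[:,1]-d['cy'])/f,np.ones(len(uv))]@R
    c=-R.T@np.array(d['tvec']);return (c+v*((z-c[2])/v[:,2])[:,None])[:,:2]
def blobs(d,z=.018):
    hsv=cv2.cvtColor(d['img'],cv2.COLOR_RGB2HSV);H,S,V=cv2.split(hsv)
    m=(((H<16)|(H>174))&(S>110)&(V>110)).astype(np.uint8)
    m=cv2.morphologyEx(m,cv2.MORPH_OPEN,np.ones((3,3)))
    for c in cv2.findContours(m,cv2.RETR_EXTERNAL,cv2.CHAIN_APPROX_NONE)[0]:
        if cv2.contourArea(c)<120: continue
        w=ray(d,c[:,0],z)
        if not(.3<w[:,0].mean()<.85 and abs(w[:,1].mean())<.3):continue
        r=cv2.minAreaRect((w*1000).astype(np.float32));k=np.zeros(m.shape,np.uint8);cv2.drawContours(k,[c],-1,1,-1)
        print('px',c[:,0].mean(0).round(),'rect mm',np.round(r[0]),np.round(r[1]),round(r[2]),'x',(w[:,0].min()*1e3).round(),(w[:,0].max()*1e3).round(),'y',(w[:,1].min()*1e3).round(),(w[:,1].max()*1e3).round(),'rgb',d['img'][k>0].mean(0).round())
E
python3 - <<'E'
from h import *
d=viewer.get_image('top');s=viewer.get_image('side')
blobs(d);print();blobs(s)
g=d['img']
m=((g.min(2)>150)).astype(np.uint8);m[:, :250]=0;m[:180]=0;m[:,430:]=0;m[300:]=0
c=max(cv2.findContours(m,0,1)[0],key=cv2.contourArea)
b=cv2.boxPoints(cv2.minAreaRect(ray(d,c[:,0],.003).astype(np.float32)));print('floor',b.round(3))
hs=cv2.cvtColor(g,cv2.COLOR_RGB2HSV)
m=((hs[...,2]>60)).astype(np.uint8);m[:, :250]=0;m[:180]=0;m[:,430:]=0;m[270:]=0
c=max(cv2.findContours(m,0,1)[0],key=cv2.contourArea)
b=cv2.boxPoints(cv2.minAreaRect(ray(d,c[:,0],.033).astype(np.float32)));print('outer@33',b.round(3))
for n,p,z in(('jar',(298,319),.05),('slate',(370,328),.025),('bowl',(449,237),.035),('bottle top',(250,168),.2)):print(n,ray(d,p,z).round(3))
for n,p,z in(('jar',(245,258),.05),('slate',(286,301),.025)):print('side',n,ray(s,p,z).round(3))
a=cv2.resize(g[255:355,245:415],None,fx=4.6,fy=4.6,interpolation=cv2.INTER_CUBIC)
cv2.imwrite('pics/crop.png',a[:,:,::-1])
a=cv2.resize(s['img'][210:330,220:350],None,fx=5,fy=5,interpolation=cv2.INTER_CUBIC)
cv2.imwrite('pics/crops.png',a[:,:,::-1])
E
```

```text
px [389. 301.] rect mm [ 428. -136.] [46. 49.] 45 x 403.0 454.0 y -163.0 -110.0 rgb [219. 120.  87.]
px [337. 284.] rect mm [461. -10.] [44. 46.] 26 x 444.0 487.0 y -37.0 17.0 rgb [221. 148. 101.]
px [275. 286.] rect mm [463. 133.] [49. 46.] 37 x 434.0 491.0 y 102.0 161.0 rgb [217. 118.  82.]
px [446. 237.] rect mm [ 582. -278.] [42. 44.] 0 x 561.0 603.0 y -300.0 -256.0 rgb [133.  65.  46.]

px [320. 300.] rect mm [ 425. -140.] [54. 49.] 42 x 395.0 457.0 y -171.0 -110.0 rgb [173.  90.  57.]
px [409. 288.] rect mm [ 598. -270.] [71. 64.] 35 x 563.0 634.0 y -305.0 -234.0 rgb [131.  75.  52.]
px [291. 271.] rect mm [457. -15.] [66. 49.] 31 x 423.0 495.0 y -48.0 15.0 rgb [178. 121.  74.]
px [254. 248.] rect mm [456. 126.] [54. 50.] 42 x 427.0 488.0 y 91.0 159.0 rgb [182. 112.  73.]
floor [[ 0.522 -0.158]
 [ 0.65  -0.177]
 [ 0.689  0.081]
 [ 0.561  0.101]]
outer@33 [[ 0.514 -0.17 ]
 [ 0.661 -0.192]
 [ 0.704  0.091]
 [ 0.557  0.113]]
jar [[0.385 0.076]]
slate [[ 0.366 -0.09 ]]
bowl [[ 0.58 -0.28]]
bottle top [[0.689 0.174]]
side jar [[0.387 0.075]]
side slate [[ 0.364 -0.091]]
```

View pics/crop.png

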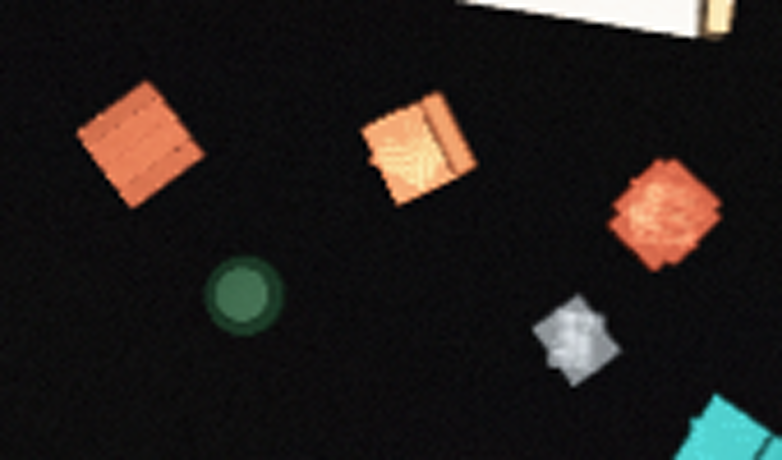

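View pics/crops.png

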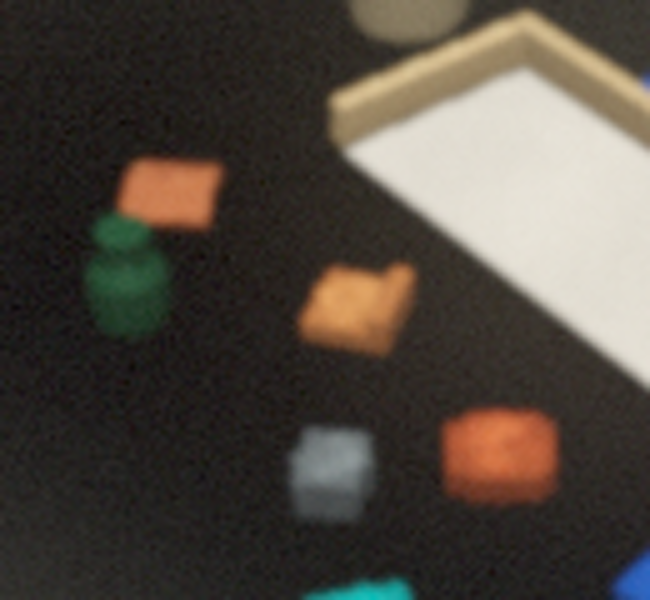

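Identified: tile at (0.463, 0.133), rim at (0.461, -0.010), flat at (0.428, -0.136). The frame origin is near (0.611, -0.039) at yaw -0.15, and its measured sizes match those given. I'll start with the tile, pushing along its arch axis (about -53°).

```bash
cat > plan.py <<'E'
import sys,numpy as np
from scipy.spatial.transform import Rotation as R
from station import status
# usage: plan.py phi_deg x y z : turn (rows of tool-z share 1) then shift (in 30 mm units) in tool axes
phi,*p=map(float,sys.argv[1:])
o=status.get_obs();r=R.from_rotvec(o['tool_rot']);M=r.as_matrix()
yaw=np.degrees(np.arctan2(M[1,0],M[0,0]));dy=(phi-yaw+90)%180-90
M2=R.from_euler('z',dy,degrees=True).as_matrix()@M
print('t',round(o['t'],2),'pos',np.round(o['tool_pos'],4),'yaw',yaw.round(1),'tilt z',M[:,2].round(3),'q6',round(o['q'][5],2))
print('turn tz total',round(-dy/5,2),'| shift total (30mm units) x,y,z',np.round(M2.T@(np.array(p)-o['tool_pos'])/.03,2),'| push sign on tool x', '+' if np.cos(np.radians(yaw+dy-phi))>0 else '-')
E
python3 plan.py -53 .434 .171 .06
```

```text
t 0.2 pos [0.1514 0.606  0.2305] yaw 166.0 tilt z [-0.    -0.001 -1.   ] q6 -0.12
turn tz total 7.79 | shift total (30mm units) x,y,z [-17.25  -1.19   5.68] | push sign on tool x -
```

```bash
python3 -m jog '[[0,0,0.97,0,0,0,-0.5],[0,0,0.97,0,0,0,-0.5],[0,0,0.97,0,0,0,-0.5],[0,0,0.97,0,0,0,-0.5],[0,0,0.97,0,0,0,-0.5]]' 20
python3 -m jog '[[0,0,0.97,0,0,0,-0.5],[0,0,0.97,0,0,0,-0.5],[0,0,0.97,0,0,0,-0.5],[0,0,0,-0.96,-0.07,0,-0.5],[0,0,0,-0.96,-0.07,0,-0.5]]'
python3 -m jog '[[0,0,0,-0.96,-0.07,0.35,-0.5],[0,0,0,-0.96,-0.07,0.35,-0.5],[0,0,0,-0.96,-0.07,0.35,-0.5],[0,0,0,-0.96,-0.07,0.35,-0.5],[0,0,0,-0.96,-0.07,0.35,-0.5]]'
python3 -m jog '[[0,0,0,-0.96,-0.07,0.35,-0.5],[0,0,0,-0.96,-0.07,0.35,-0.5],[0,0,0,-0.96,-0.07,0.35,-0.5],[0,0,0,-0.96,-0.07,0.35,-0.5],[0,0,0,-0.96,-0.07,0.35,-0.5]]'
python3 -m jog '[[0,0,0,-0.96,-0.07,0.35,-0.5],[0,0,0,-0.96,-0.07,0.35,-0.5],[0,0,0,-0.96,-0.07,0.35,-0.5],[0,0,0,-0.96,-0.07,0.35,-0.5]]'
python3 plan.py -53 .434 .171 .01
```

```text
t: 0.82
tool_pos: [0.1514, 0.6062, 0.2309]
tool_rot: [-1.034, -2.967, 0.001]
contact_force: [-0.2, -0.5, -0.0]
opening: 0.0212
grip_force: 0.0
t: 1.45
tool_pos: [0.183, 0.5573, 0.2309]
tool_rot: [1.396, 2.814, -0.001]
contact_force: [0.3, -0.5, -0.7]
opening: 0.0216
grip_force: 0.0
t: 2.08
tool_pos: [0.2619, 0.4359, 0.1783]
tool_rot: [1.397, 2.814, -0.0]
contact_force: [0.7, 0.6, -0.6]
opening: 0.0213
grip_force: 0.0
t: 2.7
tool_pos: [0.3406, 0.3149, 0.1259]
tool_rot: [1.397, 2.814, 0.0]
contact_force: [0.8, -0.1, 0.1]
opening: 0.0214
grip_force: 0.0
t: 3.2
tool_pos: [0.4035, 0.218, 0.0839]
tool_rot: [1.397, 2.814, 0.0]
contact_force: [-0.2, -0.2, 1.1]
opening: 0.0211
grip_force: 0.0
t 3.2 pos [0.4035 0.218  0.0839] yaw 127.2 tilt z [ 0.  0. -1.] q6 -0.32
turn tz total 0.03 | shift total (30mm units) x,y,z [-1.86 -0.13  2.46] | push sign on tool x -
```

```bash
python3 -m jog '[[0,0,0,-0.93,-0.07,0,-0.5],[0,0,0,-0.93,-0.06,0,-0.5],[0,0,0,0,0,0.9,-0.5],[0,0,0,0,0,0.9,-0.5],[0,0,0,0,0,0.7,-0.5]]'
python3 -m jog '[[0,0,0,-0.2,0,0,-0.5],[0,0,0,-0.2,0,0,-0.5],[0,0,0,-0.2,0,0,-0.5],[0,0,0,-0.25,0,0,-0.5],[0,0,0,-0.25,0,0,-0.5]]'
python3 -m jog '[[0,0,0,-0.25,0,0,-0.5],[0,0,0,-0.25,0,0,-0.5],[0,0,0,-0.25,0,0,-0.5],[0,0,0,-0.25,0,0,-0.5],[0,0,0,-0.25,0,0,-0.5]]'
python3 - <<'E'
from h import *
d=viewer.get_image('top');cv2.imwrite('pics/t1.png',cv2.resize(d['img'][180:360,230:430],None,fx=3,fy=3)[:,:,::-1]);blobs(d)
E
```

```text
t: 3.82
tool_pos: [0.4332, 0.1718, 0.0081]
tool_rot: [-1.398, -2.813, 0.001]
contact_force: [0.4, -0.3, -0.2]
opening: 0.0212
grip_force: 0.0
t: 4.45
tool_pos: [0.4544, 0.1455, 0.0099]
tool_rot: [1.397, 2.813, 0.001]
contact_force: [-0.8, 0.7, 0.2]
opening: 0.0214
grip_force: 0.4
t: 5.08
tool_pos: [0.4766, 0.1155, 0.0093]
tool_rot: [-1.397, -2.814, 0.0]
contact_force: [-0.4, 0.8, -0.0]
opening: 0.0214
grip_force: 0.4
px [389. 301.] rect mm [ 428. -136.] [46. 49.] 45 x 403.0 454.0 y -163.0 -110.0 rgb [219. 120.  87.]
px [241. 297.] rect mm [437. 213.] [201.  21.] 2 x 337.0 538.0 y 199.0 223.0 rgb [118.  56.  49.]
px [271. 265.] rect mm [512. 144.] [ 61. 103.] 5 x 478.0 546.0 y 93.0 196.0 rgb [127.  61.  54.]
px [301. 292.] rect mm [450.  71.] [203.  21.] 3 x 349.0 551.0 y 56.0 87.0 rgb [119.  56.  49.]
px [446. 237.] rect mm [ 582. -277.] [41. 42.] 88 x 561.0 603.0 y -298.0 -256.0 rgb [134.  66.  46.]
```

View pics/t1.png

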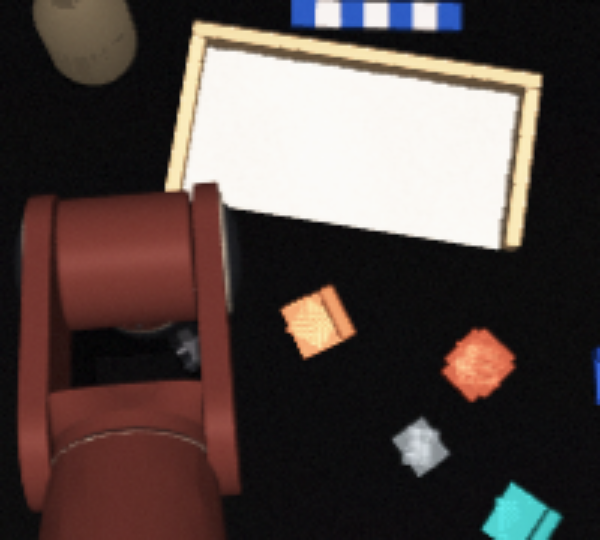

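The arm hides the tile in the top view. The push force is under 1 N, so I'll continue and check with the side camera.

```bash
python3 -m jog '[[0,0,0,-0.24,0,0,-0.5],[0,0,0,-0.24,0,0,-0.5],[0,0,0,-0.24,0,0,-0.5],[0,0,0,-0.24,0,0,-0.5],[0,0,0,-0.24,0,0,-0.5]]'
python3 -m jog '[[0,0,0,0.6,0,0,-0.5],[0,0,0,0,0,-1,-0.5],[0,0,0,0,0,-1,-0.5]]'
python3 - <<'E'
from h import *
d=viewer.get_image('side');blobs(d)
E
python3 plan.py -8.6 .45 .07 .06
```

```text
t: 5.75
tool_pos: [0.4984, 0.0868, 0.0093]
tool_rot: [-1.398, -2.814, 0.0]
contact_force: [-0.3, 1.0, -0.2]
opening: 0.0214
grip_force: 0.2
t: 6.12
tool_pos: [0.4858, 0.1023, 0.0692]
tool_rot: [-1.396, -2.813, 0.001]
contact_force: [-0.3, -0.6, -0.0]
opening: 0.0214
grip_force: 0.0
px [320. 300.] rect mm [ 425. -140.] [54. 49.] 42 x 395.0 457.0 y -171.0 -110.0 rgb [173.  91.  57.]
px [409. 288.] rect mm [ 598. -270.] [71. 64.] 35 x 563.0 635.0 y -305.0 -234.0 rgb [131.  75.  51.]
px [291. 271.] rect mm [457. -15.] [66. 49.] 31 x 423.0 495.0 y -48.0 15.0 rgb [177. 119.  73.]
px [289. 251.] rect mm [511.  49.] [58. 45.] 44 x 482.0 537.0 y 14.0 76.0 rgb [169. 105.  71.]
t 6.17 pos [0.4892 0.1026 0.0742] yaw 127.2 tilt z [ 0.006  0.001 -1.   ] q6 -0.59
turn tz total -8.83 | shift total (30mm units) x,y,z [ 1.13 -1.27  0.46] | push sign on tool x -
```

```bash
python3 -m jog '[[0,0,-0.98,0,0,0,-0.29],[0,0,-0.98,0,0,0,-0.29],[0,0,-0.98,0,0,0,-0.29],[0,0,-0.98,0,0,0,-0.29],[0,0,-0.98,0,0,0,-0.29]]'
python3 -m jog '[[0,0,-0.98,0,0,0,-0.29],[0,0,-0.98,0,0,0,-0.29],[0,0,-0.98,0,0,0,-0.29],[0,0,-0.98,0,0,0,-0.29],[0,0,0,0,0,0,-0.29]]'
python3 plan.py -8.6 .459 .065 .009; python3 - <<'E'
from h import *
blobs(viewer.get_image('top'))
E
```

```text
t: 6.8
tool_pos: [0.4865, 0.1022, 0.0689]
tool_rot: [-0.763, -3.047, -0.0]
contact_force: [-0.3, 0.0, -0.3]
opening: 0.0299
grip_force: 0.0
t: 7.42
tool_pos: [0.4866, 0.1021, 0.069]
tool_rot: [-0.24, -3.132, -0.0]
contact_force: [0.2, -0.0, 0.3]
opening: 0.0302
grip_force: 0.0
t 7.42 pos [0.4866 0.1021 0.069 ] yaw 171.3 tilt z [-0.  0. -1.] q6 -1.36
turn tz total -0.03 | shift total (30mm units) x,y,z [ 0.72 -1.36  2.  ] | push sign on tool x -
px [258. 313.] rect mm [399. 170.] [23. 35.] 0 x 387.0 411.0 y 152.0 188.0 rgb [116.  54.  47.]
px [389. 301.] rect mm [ 428. -136.] [46. 49.] 45 x 403.0 454.0 y -163.0 -110.0 rgb [219. 120.  87.]
px [244. 289.] rect mm [457. 205.] [226.  22.] 1 x 344.0 570.0 y 193.0 218.0 rgb [121.  58.  50.]
px [276. 254.] rect mm [539. 132.] [ 66. 111.] 3 x 505.0 573.0 y 77.0 188.0 rgb [127.  62.  54.]
px [301. 295.] rect mm [464.  97.] [227. 112.] 0 x 351.0 578.0 y 40.0 152.0 rgb [120.  57.  50.]
px [446. 237.] rect mm [ 582. -277.] [41. 42.] 88 x 561.0 603.0 y -298.0 -256.0 rgb [133.  65.  46.]
```

```bash
python3 -m jog '[[0,0,0,0.36,-0.68,0,-0.29],[0,0,0,0.36,-0.68,0,-0.29],[0,0,0,0,0,0.8,-0.29],[0,0,0,0,0,0.8,-0.29],[0,0,0,0,0,0.4,-0.29]]'
python3 -m jog '[[0,0,0,-0.2,0,0,-0.29],[0,0,0,-0.2,0,0,-0.29],[0,0,0,-0.2,0,0,-0.29],[0,0,0,-0.2,0,0,-0.29],[0,0,0,-0.2,0,0,-0.29]]'
python3 -m jog '[[0,0,0,-0.22,0,0,-0.29],[0,0,0,-0.22,0,0,-0.29],[0,0,0,-0.22,0,0,-0.29],[0,0,0,-0.22,0,0,-0.29],[0,0,0,-0.22,0,0,-0.29]]'
python3 - <<'E'
from h import *
d=viewer.get_image('side');blobs(d)
cv2.imwrite('pics/s2.png',cv2.resize(d['img'][190:330,210:410],None,fx=3,fy=3)[:,:,::-1])
E
```

```text
t: 8.1
tool_pos: [0.4585, 0.0647, 0.0079]
tool_rot: [-0.24, -3.13, 0.0]
contact_force: [0.4, -0.3, -0.7]
opening: 0.0301
grip_force: 0.0
t: 8.72
tool_pos: [0.4899, 0.0599, 0.0096]
tool_rot: [0.239, 3.132, 0.0]
contact_force: [-0.4, 0.7, 1.0]
opening: 0.0306
grip_force: 0.2
t: 9.35
tool_pos: [0.5223, 0.0548, 0.0093]
tool_rot: [-0.239, -3.132, 0.0]
contact_force: [-0.0, 0.1, -0.4]
opening: 0.0305
grip_force: 0.2
px [320. 300.] rect mm [ 425. -140.] [54. 49.] 42 x 394.0 457.0 y -170.0 -110.0 rgb [173.  91.  57.]
px [408. 288.] rect mm [ 597. -268.] [71. 60.] 35 x 563.0 634.0 y -305.0 -234.0 rgb [131.  75.  52.]
px [292. 271.] rect mm [457. -15.] [66. 49.] 31 x 423.0 495.0 y -48.0 12.0 rgb [177. 119.  72.]
```

View pics/s2.png

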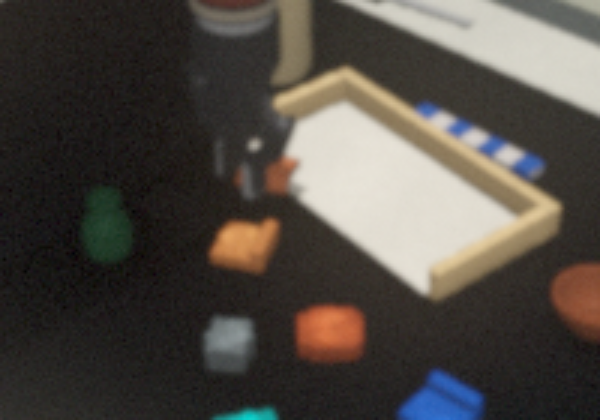

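The side view shows the tile ahead of the fingers at the frame's mouth, around (280,172) in the crop. Nothing else has moved, so I'll keep pushing.

```bash
python3 -m jog '[[0,0,0,-0.22,0,0,-0.29],[0,0,0,-0.22,0,0,-0.29],[0,0,0,-0.22,0,0,-0.29],[0,0,0,-0.22,0,0,-0.29],[0,0,0,-0.22,0,0,-0.29]]'
python3 -m jog '[[0,0,0,-0.22,0,0,-0.29],[0,0,0,-0.22,0,0,-0.29],[0,0,0,-0.22,0,0,-0.29],[0,0,0,-0.14,0,0,-0.29]]'
python3 -m jog '[[0,0,0,0.5,0,0,-0.29],[0,0,0,0.9,0,-1,-0.29],[0,0,0,1,0,-1,-0.29],[0,0,0,1,0,0,-0.29],[0,0,0,1,0,0,-0.29]]'
python3 - <<'E'
from h import *
blobs(viewer.get_image('side'));blobs(viewer.get_image('top'))
E
python3 plan.py 26 .42 -.03 .06
```

```text
t: 10.02
tool_pos: [0.555, 0.0499, 0.0093]
tool_rot: [-0.239, -3.132, 0.0]
contact_force: [-0.4, 0.1, 0.2]
opening: 0.0304
grip_force: 0.4
t: 10.52
tool_pos: [0.5788, 0.0462, 0.0094]
tool_rot: [0.239, 3.132, -0.0]
contact_force: [-0.6, -0.3, 0.3]
opening: 0.0302
grip_force: 0.4
t: 11.15
tool_pos: [0.4461, 0.0666, 0.0694]
tool_rot: [0.239, 3.132, 0.0]
contact_force: [-0.7, -0.3, 0.1]
opening: 0.0301
grip_force: 0.0
px [320. 300.] rect mm [ 425. -140.] [54. 49.] 42 x 395.0 457.0 y -171.0 -110.0 rgb [173.  91.  57.]
px [408. 288.] rect mm [ 596. -267.] [70. 58.] 35 x 563.0 634.0 y -305.0 -234.0 rgb [131.  75.  52.]
px [291. 271.] rect mm [457. -15.] [66. 49.] 31 x 423.0 495.0 y -48.0 14.0 rgb [177. 119.  72.]
px [277. 342.] rect mm [330. 125.] [23. 37.] 0 x 319.0 342.0 y 107.0 144.0 rgb [116.  54.  47.]
px [389. 301.] rect mm [ 428. -136.] [46. 49.] 45 x 403.0 454.0 y -163.0 -110.0 rgb [219. 120.  87.]
px [321. 326.] rect mm [394.  52.] [112. 232.] 89 x 277.0 508.0 y -4.0 109.0 rgb [121.  57.  50.]
px [298. 281.] rect mm [476.  79.] [ 64. 109.] 0 x 443.0 507.0 y 24.0 134.0 rgb [127.  62.  54.]
px [264. 316.] rect mm [395. 157.] [ 22. 234.] 87 x 279.0 512.0 y 143.0 171.0 rgb [122.  58.  50.]
px [446. 237.] rect mm [ 582. -277.] [42. 42.] 0 x 561.0 603.0 y -298.0 -256.0 rgb [133.  65.  46.]
px [315. 227.] rect mm [606.  40.] [47. 44.] 26 x 578.0 633.0 y 13.0 66.0 rgb [224. 123.  86.]
t 11.25 pos [0.4441 0.0669 0.068 ] yaw 171.3 tilt z [-0.003  0.    -1.   ] q6 -1.44
turn tz total -6.93 | shift total (30mm units) x,y,z [ 2.14 -2.55  0.27] | push sign on tool x -
```

The tile lies inside at frame coordinates (-0.017, 0.077). Next is the rim, with the same heading and the corner caught between the fingertips.

```bash
python3 plan.py -8.6 .404 -.001 .008
```

```text
t 11.25 pos [0.4441 0.0669 0.068 ] yaw 171.3 tilt z [-0.003  0.    -1.   ] q6 -1.44
turn tz total -0.01 | shift total (30mm units) x,y,z [ 0.98 -2.44  2.  ] | push sign on tool x -
```

```bash
python3 -m jog '[[0,0,0,0.33,-0.81,0,-0.29],[0,0,0,0.33,-0.81,0,-0.29],[0,0,0,0.32,-0.82,0,-0.29],[0,0,0,0,0,0.8,-0.29],[0,0,0,0,0,0.8,-0.29]]'
python3 -m jog '[[0,0,0,0,0,0.45,-0.29],[0,0,0,-0.2,0,0,-0.29],[0,0,0,-0.2,0,0,-0.29],[0,0,0,-0.2,0,0,-0.29],[0,0,0,-0.2,0,0,-0.29]]'
python3 -m jog '[[0,0,0,-0.2,0,0,-0.29],[0,0,0,-0.22,0,0,-0.29],[0,0,0,-0.22,0,0,-0.29],[0,0,0,-0.22,0,0,-0.29],[0,0,0,-0.22,0,0,-0.29]]'
python3 -m jog '[[0,0,0,-0.22,0,0,-0.29],[0,0,0,-0.22,0,0,-0.29],[0,0,0,-0.22,0,0,-0.29],[0,0,0,-0.22,0,0,-0.29],[0,0,0,-0.22,0,0,-0.29]]'
python3 - <<'E'
from h import *
d=viewer.get_image('side');blobs(d)
cv2.imwrite('pics/s3.png',cv2.resize(d['img'][190:330,210:410],None,fx=3,fy=3)[:,:,::-1])
E
```

```text
t: 11.88
tool_pos: [0.408, -0.002, 0.0211]
tool_rot: [0.24, 3.13, -0.0]
contact_force: [0.3, 0.3, -1.0]
opening: 0.0304
grip_force: 0.0
t: 12.5
tool_pos: [0.4325, -0.0054, 0.0085]
tool_rot: [0.239, 3.131, -0.0]
contact_force: [-0.1, 0.2, 0.3]
opening: 0.0304
grip_force: 0.2
t: 13.12
tool_pos: [0.4638, -0.0102, 0.0078]
tool_rot: [-0.239, -3.132, 0.0]
contact_force: [-1.5, 0.1, 1.3]
opening: 0.03
grip_force: 0.5
t: 13.75
tool_pos: [0.4964, -0.0152, 0.0078]
tool_rot: [-0.239, -3.132, -0.0]
contact_force: [-0.7, 0.3, 1.8]
opening: 0.0299
grip_force: 0.5
px [320. 300.] rect mm [ 425. -140.] [54. 49.] 42 x 396.0 457.0 y -170.0 -110.0 rgb [173.  89.  56.]
px [408. 288.] rect mm [ 596. -267.] [71. 58.] 35 x 563.0 634.0 y -305.0 -234.0 rgb [131.  75.  52.]
```

View pics/s3.png

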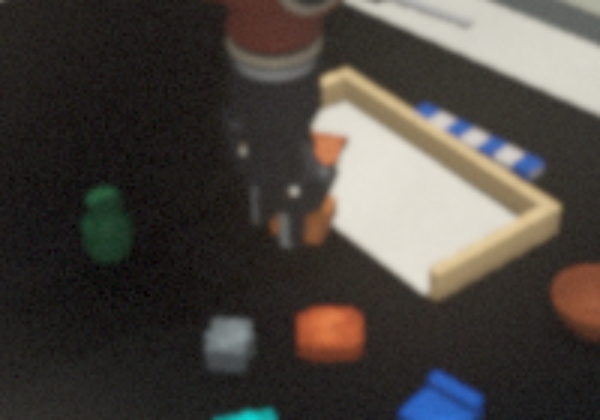

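The rim is ahead of the fingers at the mouth, around (305,225) in the crop. The tile is already in place at (330,148).

```bash
python3 -m jog '[[0,0,0,-0.22,0,0,-0.29],[0,0,0,-0.22,0,0,-0.29],[0,0,0,-0.22,0,0,-0.29],[0,0,0,-0.22,0,0,-0.29],[0,0,0,-0.22,0,0,-0.29]]'
python3 -m jog '[[0,0,0,-0.22,0,0,-0.29],[0,0,0,-0.22,0,0,-0.29],[0,0,0,-0.22,0,0,-0.29],[0,0,0,-0.22,0,0,-0.29],[0,0,0,-0.2,0,0,-0.29]]'
python3 -m jog '[[0,0,0,0.5,0,0,-0.5],[0,0,0,0.9,0,-1,-0.5],[0,0,0,1,0,-1,-0.5],[0,0,0,1,0,0,-0.5],[0,0,0,1,0,0,-0.5]]'
python3 - <<'E'
from h import *
blobs(viewer.get_image('side'));blobs(viewer.get_image('top'))
E
python3 plan.py 45 .396 -.168 .06
```

```text
t: 14.42
tool_pos: [0.5291, -0.0202, 0.0078]
tool_rot: [0.239, 3.132, -0.0]
contact_force: [0.2, 1.0, -1.4]
opening: 0.0303
grip_force: 0.4
t: 15.05
tool_pos: [0.5611, -0.0251, 0.0078]
tool_rot: [0.239, 3.132, -0.0]
contact_force: [-0.6, -0.2, -0.8]
opening: 0.0303
grip_force: 0.4
t: 15.68
tool_pos: [0.4285, -0.0047, 0.0678]
tool_rot: [0.239, 3.132, -0.0]
contact_force: [0.2, 0.0, 0.6]
opening: 0.0213
grip_force: 0.0
px [320. 300.] rect mm [ 425. -140.] [54. 49.] 42 x 395.0 457.0 y -171.0 -110.0 rgb [172.  90.  56.]
px [408. 288.] rect mm [ 597. -268.] [71. 60.] 35 x 563.0 635.0 y -305.0 -234.0 rgb [131.  75.  51.]
px [331. 252.] rect mm [580. -40.] [47. 40.] 30 x 554.0 609.0 y -64.0 -17.0 rgb [192. 132.  85.]
px [389. 301.] rect mm [ 427. -136.] [44. 49.] 45 x 403.0 454.0 y -163.0 -117.0 rgb [221. 123.  89.]
px [369. 334.] rect mm [354. -88.] [ 22. 233.] 81 x 239.0 468.0 y -113.0 -62.0 rgb [123.  58.  51.]
px [343. 292.] rect mm [448. -28.] [112.  67.] 80 x 409.0 489.0 y -85.0 31.0 rgb [127.  62.  54.]
px [306. 321.] rect mm [382.  60.] [ 22. 231.] 79 x 268.0 496.0 y 29.0 88.0 rgb [123.  59.  51.]
px [446. 237.] rect mm [ 582. -278.] [42. 44.] 0 x 561.0 603.0 y -300.0 -256.0 rgb [133.  65.  46.]
px [347. 236.] rect mm [588. -32.] [43. 45.] 24 x 562.0 613.0 y -57.0 -16.0 rgb [225. 150. 101.]
px [315. 227.] rect mm [606.  40.] [47. 44.] 26 x 578.0 633.0 y 13.0 66.0 rgb [224. 123.  86.]
t 15.78 pos [ 0.4266 -0.0042  0.0664] yaw 171.3 tilt z [-0.002  0.    -1.   ] q6 -1.6
turn tz total -10.74 | shift total (30mm units) x,y,z [ 4.58 -3.14  0.23] | push sign on tool x -
```

The rim is inside at frame coordinates (-0.024, 0.004). For the flat sherd, a single push at 11.5° with the fingers at 21 mm clears both the slate and the frame's corner.

```bash
python3 -m jog '[[0,0,-0.8,0,0,0,-0.5],[0,0,-0.8,0,0,0,-0.5],[0,0,-0.8,0,0,0,-0.5],[0,0,-0.8,0,0,0,-0.5],[0,0,-0.8,0,0,0,-0.5]]'
python3 plan.py 11.5 .382 -.146 .008
```

```text
t: 16.4
tool_pos: [0.4301, -0.005, 0.0676]
tool_rot: [-0.312, 3.126, -0.0]
contact_force: [0.9, -0.1, 0.2]
opening: 0.0216
grip_force: 0.0
t 16.4 pos [ 0.4301 -0.005   0.0676] yaw -168.6 tilt z [ 0. -0. -1.] q6 -1.95
turn tz total -0.02 | shift total (30mm units) x,y,z [ 2.51 -4.29  1.99] | push sign on tool x -
```

```bash
python3 -m jog '[[0,0,0,0.5,-0.86,0,-0.5],[0,0,0,0.5,-0.86,0,-0.5],[0,0,0,0.5,-0.86,0,-0.5],[0,0,0,0.5,-0.86,0,-0.5],[0,0,0,0.5,-0.86,0,-0.5]]'
python3 -m jog '[[0,0,0,0,0,0,-0.5],[0,0,0,0,0,0.7,-0.5],[0,0,0,0,0,0.7,-0.5],[0,0,0,0,0,0.6,-0.5],[0,0,0,-0.2,0,0,-0.5]]'
python3 -m jog '[[0,0,0,-0.2,0,0,-0.5],[0,0,0,-0.2,0,0,-0.5],[0,0,0,-0.2,0,0,-0.5],[0,0,0,-0.22,0,0,-0.5],[0,0,0,-0.22,0,0,-0.5]]'
python3 -m jog '[[0,0,0,-0.22,0,0,-0.5],[0,0,0,-0.22,0,0,-0.5],[0,0,0,-0.22,0,0,-0.5],[0,0,0,-0.22,0,0,-0.5],[0,0,0,-0.22,0,0,-0.5]]'
python3 - <<'E'
from h import *
d=viewer.get_image('side');blobs(d)
cv2.imwrite('pics/s4.png',cv2.resize(d['img'][190:340,210:410],None,fx=3,fy=3)[:,:,::-1])
E
```

```text
t: 17.02
tool_pos: [0.3815, -0.1471, 0.0677]
tool_rot: [-0.309, 3.126, -0.0]
contact_force: [0.0, 0.7, 0.9]
opening: 0.0217
grip_force: 0.0
t: 17.65
tool_pos: [0.3866, -0.1434, 0.0062]
tool_rot: [0.309, -3.123, -0.004]
contact_force: [0.8, 0.4, 0.6]
opening: 0.0212
grip_force: 0.0
t: 18.27
tool_pos: [0.4188, -0.1389, 0.0079]
tool_rot: [-0.309, 3.126, -0.0]
contact_force: [-0.6, -0.5, 1.0]
opening: 0.0213
grip_force: 0.5
t: 18.9
tool_pos: [0.4511, -0.1324, 0.0078]
tool_rot: [0.309, -3.126, -0.0]
contact_force: [-0.4, -0.3, 0.8]
opening: 0.0214
grip_force: 0.6
px [408. 288.] rect mm [ 596. -268.] [69. 60.] 39 x 563.0 636.0 y -305.0 -234.0 rgb [131.  74.  51.]
```

View pics/s4.png

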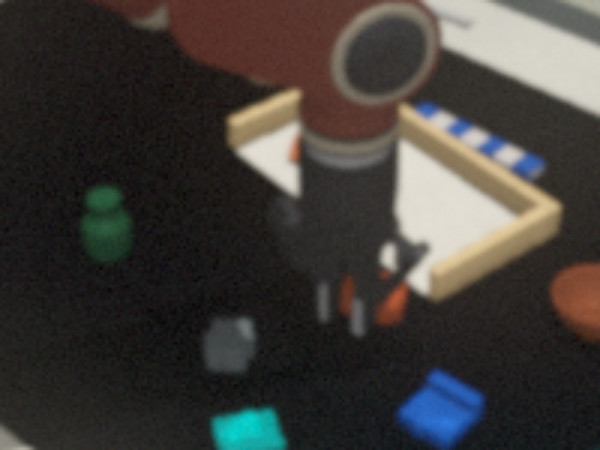

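The flat sherd is ahead of the fingers, around (375,298) in the crop, and is heading left of the right wall's end at (435,290). I'll push on in part and measure.

```bash
python3 -m jog '[[0,0,0,-0.22,0,0,-0.5],[0,0,0,-0.22,0,0,-0.5],[0,0,0,-0.22,0,0,-0.5]]'
python3 - <<'E'
from h import *
d=viewer.get_image('side')
hsv=cv2.cvtColor(d['img'],cv2.COLOR_RGB2HSV);H,S,V=cv2.split(hsv)
m=((H<16)&(S>110)&(V>80));m[:240]=0;m[:,:300]=0;m[330:]=0;m[:,385:]=0
v,u=np.nonzero(m);w=ray(d,np.c_[u,v],.012);print(len(u),u.min(),u.max(),v.min(),v.max(),w.min(0),w.max(0))
# right-most pixels
i=np.argsort(u)[-15:];print(ray(d,np.c_[u[i],v[i]].mean(0),.012))
E
```

```text
t: 19.32
tool_pos: [0.4705, -0.1285, 0.0077]
tool_rot: [-0.308, 3.126, 0.0]
contact_force: [-0.1, 0.2, 0.6]
opening: 0.0214
grip_force: 0.2
145 307 348 240 292 [ 0.47301322 -0.16174666] [0.59753439 0.05071987]
[[ 0.51180453 -0.15081849]]
```

```bash
python3 -m jog '[[0,0,0,-0.2,0,0,-0.5],[0,0,0,-0.2,0,0,-0.5],[0,0,0,-0.2,0,0,-0.5]]'
python3 -m jog '[[0,0,0,-0.22,0,0,-0.5],[0,0,0,-0.22,0,0,-0.5],[0,0,0,-0.22,0,0,-0.5],[0,0,0,-0.22,0,0,-0.5]]'
python3 -m jog '[[0,0,0,-0.22,0,0,-0.5],[0,0,0,-0.22,0,0,-0.5],[0,0,0,-0.22,0,0,-0.5],[0,0,0,-0.22,0,0,-0.5],[0,0,0,-0.2,0,0,-0.5]]'
python3 -m jog '[[0,0,0,0.5,0,0,-0.5],[0,0,0,0.9,0,-1,-0.5],[0,0,0,1,0,-1,-0.5],[0,0,0,1,0,-1,-0.5],[0,0,0,1,0,0,-0.5]]'
python3 -m jog '[[0,0,0,0.5,0,0,-0.5],[0,0,0,0.5,0,0,-0.5],[0,0,0,0,0,0,-0.5]]'
python3 - <<'E'
from h import *
d=viewer.get_image('top');blobs(d)
cv2.imwrite('pics/t5.png',cv2.resize(d['img'][170:360,230:430],None,fx=3,fy=3)[:,:,::-1])
E
```

```text
t: 19.75
tool_pos: [0.4882, -0.125, 0.0078]
tool_rot: [-0.309, 3.126, 0.0]
contact_force: [-1.4, -0.4, 0.7]
opening: 0.0213
grip_force: 0.3
t: 20.25
tool_pos: [0.5141, -0.1198, 0.0078]
tool_rot: [0.309, -3.126, -0.0]
contact_force: [0.1, 0.3, -0.3]
opening: 0.0215
grip_force: 0.3
t: 20.88
tool_pos: [0.5459, -0.1135, 0.0078]
tool_rot: [-0.309, 3.126, -0.0]
contact_force: [-0.7, 0.6, 0.3]
opening: 0.0211
grip_force: 0.3
t: 21.5
tool_pos: [0.416, -0.1404, 0.1004]
tool_rot: [-0.308, 3.122, -0.005]
contact_force: [-0.0, -0.1, -0.4]
opening: 0.0214
grip_force: 0.0
t: 21.88
tool_pos: [0.3853, -0.1452, 0.0973]
tool_rot: [0.306, -3.127, 0.0]
contact_force: [0.1, 0.1, -0.7]
opening: 0.0215
grip_force: 0.0
px [438. 318.] rect mm [ 389. -251.] [117.  69.] 59 x 334.0 443.0 y -313.0 -187.0 rgb [126.  61.  53.]
px [393. 335.] rect mm [ 352. -147.] [ 24. 244.] 61 x 244.0 462.0 y -211.0 -80.0 rgb [125.  59.  52.]
px [446. 237.] rect mm [ 582. -278.] [42. 44.] 0 x 561.0 603.0 y -300.0 -256.0 rgb [133.  65.  46.]
px [378. 238.] rect mm [ 581. -112.] [45. 48.] 30 x 557.0 604.0 y -137.0 -86.0 rgb [222. 119.  85.]
px [315. 227.] rect mm [606.  40.] [47. 44.] 26 x 578.0 633.0 y 13.0 66.0 rgb [224. 124.  86.]
```

View pics/t5.png

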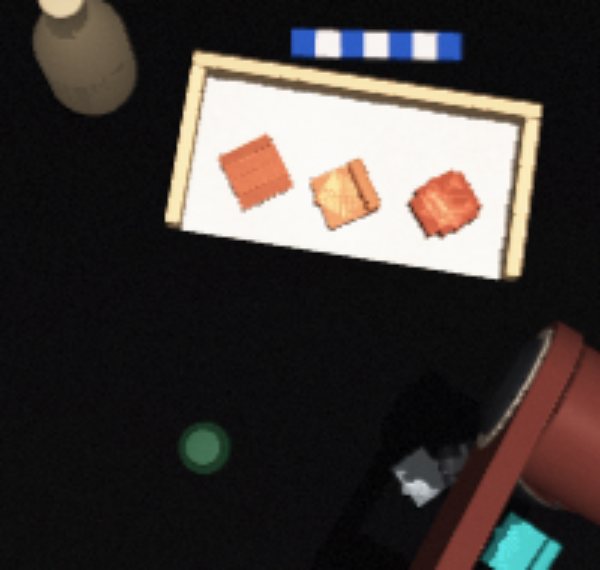

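The picture shows all three sherds flat and wholly inside the frame, at (255,172), (345,193) and (445,204). The slate is still at (370,328) in full-picture pixels, the jar hasn't moved, and the arm is clear.

```bash
python3 -c "
from station import finish_job
print(finish_job())"
```

```text
the job is handed in; nothing more can be done
None
```

I swept all three terracotta sherds into the frame, where the last picture showed each lying flat and wholly inside. Nothing else appeared to have moved, and I handed the job in at about 22 s of the 72 s allowed.

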